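# Snug up the tapered plug of a valve manifold with a T-handle key

## Task

Take the T-handle key out of its stand, seat it fully in the square socket of the brass threaded plug on the valve manifold, and turn the plug clockwise (seen from above) until it goes snug, which is felt and not seen, and then some 15 to 20 degrees more so that its taper bites, never 30 degrees more. Then put the key back upright in its stand and let go; press only gently on the plug and the block, and leave the other things on the table where they are.

Things in the scene. Friction and masses are not known exactly. Their poses are not given: they have to be found in the camera images.
- manifold: aluminium manifold block, fixed, 64 (x) x 170 (y) x 50 mm tall; origin under its centre. On top, in a row along its y axis: the brass plug with a square socket at y = +45 mm, and two hexagon-head brass plugs, 14 mm tall, already tight, at y = -12 and -58 mm (leave them).
- port (a point): mouth of the plug's port on its axis, at the block's top (50 mm up); fixed. The plug turns freely clockwise (under 0.05 N m) for an unknown 0.4 to 2.6 rad; then its taper meets the thread: the torque jumps to 0.28 N m and climbs by 0.5 N m per rad as it bites. It stays where left. Tight enough: 0.1 rad into the bite (0.33 N m at the plug); too far: 0.52 rad (0.54 N m).
- socket (a point): centre of the square socket's mouth in the plug's top face, 58 mm above the table (the plug stands 8 mm proud of the block and is 34 mm across). The socket is 13.5 mm square and 18 mm deep; its sides lie along this point's x and y axes, which turn with the plug, z up. It starts at any clocking, which says nothing of where it goes snug.
- plug_seat (a point): point on the plug's axis at its top face that does not turn with it; drawn down (-z) only as the taper bites, 3 mm per rad: 8.0 mm above port until the plug is snug, 0.3 mm lower when tight enough, 1.56 mm lower is too far. Finer than the pose readings show. At the key's handle, slack in the socket (up to 0.13 rad) and give in the grip (about 0.1 rad at snug torque) come on top of the plug's own turn.
- stand: black plastic key stand, fixed, 66 x 66 x 45 mm tall; origin under its centre, with one upright square hole, 16 mm wide along its x and y axes and 37 mm deep, in the middle of its top
- stand_hole0 (a point): mouth of the stand's hole, at its top face, 45 mm above the table; axes as the stand's
- key: loose steel T-handle key, about 0.22 kg, upright in the stand. Origin at the centre of its lower tip, z up the shank. Shank 12 mm square (sides along the key's x and y), tapering to 8 mm over its last 5 mm. The T-bar lies along the key's y: 76 mm long, 14 mm thick (x), 18 mm tall, its middle 90 mm above the tip. Pinch it across its thickness at its middle.
- key_tip (a point): centre of the key's lower tip
- key_handle (a point): middle of the key's T-bar, 90 mm above the tip
- fitting: loose brass threaded fitting, 36 mm across its base, 34 mm tall; origin under its centre
- screwdriver: screwdriver lying at the far side of the work area; bystander
- wrench: open-end wrench lying at the far side of the work area; bystander
- bin: small open blue parts bin, 110 x 160 x 60 mm; bystander
- profile: offcut of aluminium profile, 200 x 40 x 40 mm, lying flat; bystander
- cylinder: small square pneumatic cylinder, 120 x 36 x 36 mm with a rod; bystander
- spacer: steel ring, 44 mm across, 16 mm tall; bystander
Mind the look-alikes: they are no part of the job. Leave any green look-alike of the key alone.

How it is judged:
On the way, in this order (a step that is already met when the one before it is completed fails the run):
1. the key is seated in the plug's socket, upright, its tip within 5 mm of the socket's floor (z of key_tip in the frame of socket below -0.013 m and horizontal distance between key_tip and socket below 0.004 m and angle between key's own z axis and vertical below 0.15 rad), for 0.2 s.
2. the plug is snug and its taper bites, with the key in the socket (z of plug_seat in the frame of port below 0.0077 m and z of key_tip in the frame of socket below -0.01 m), for 0.1 s.
At the end, for the whole second after the job is handed in: The plug is tightened 0.1 to 0.52 rad past the point where it goes snug (drawn down 0.3 to 1.56 mm); the key stands released and at rest in its stand, its tip at least 30 mm down the hole and leaning less than 0.2 rad (z of plug_seat in the frame of port between 0.00644 and 0.0077 m and z of key_tip in the frame of stand_hole0 below -0.03 m and horizontal distance between key_tip and stand_hole0 below 0.01 m and angle between key's own z axis and vertical below 0.2 rad and linear speed of key below 0.02 m/s); the robot touches nothing.
It fails at once if the plug is overtightened: turned more than a twelfth of a turn past snug (z of plug_seat in the frame of port below 0.00644 m).
It fails at once if the key's tip is pressed on the plug or the manifold with more than 30 N (contact force between any of key_c0, key_c1 and manifold above 30 N).
It fails at once if the arm pushes on the manifold with more than 20 N (contact force between the arm and manifold above 20 N).
It fails at once if a bystander is moved by more than 20 mm (distance of any of fitting, screwdriver, wrench, bin, profile, cylinder, spacer from where it was at the start of the episode above 0.02 m).
It also fails if it takes over 72 s, if anything falls off the work surface, if the arm or the gripper's body presses on something with over 40 N, if the wrist force passes 120 N, or if a joint passes its speed limit or range.

## Robot

A 6-joint arm with a two-finger parallel gripper is mounted at the origin on the work surface. World frame = base frame: x ahead of the robot, y to its left, z up, the work surface at z = 0. Lengths are in m, angles in rad, forces in N, time in s.
With the tool pointing down it reaches from about 0.3 to 0.875 m from the base axis. Payload 6.4 kg.
Tool frame: the origin (TCP) lies on the centre line of the jaws, within the pads' length; the fingertips stand 11 mm ahead of it and the grasp point (between the pads) lies 8 mm behind it; x points along the fingers, y is the direction in which the jaws open and shut, and the axes are right-handed (so a half turn about x gives the same grasp; the last joint's range is limited). The gripper opens to 85 mm and grips with 20 to 120 N. Pads are 22 mm wide; open, the fingers measure 114 mm over their backs; the gripper's body (76 mm by 85 mm) begins 54 mm behind the grasp point. The pads swing forward as they close: fully open they stand 13 mm farther back than shut.
Start: joints at [-1.369, 0.181, 1.607, -0, 1.354, -0.206], TCP at [0.228, -0.528, 0.242] pointing down, gripper open.
Joint ranges: [-2.99, 2.99], [-0.89, 2.07], [0.3, 2.58], [-1.14, 4.28], [0, 2.63], [-3.12, 3.12]. Speed limits (rad/s): [2.57, 2.57, 3.01, 3.14, 3.14, 3.14].

## Interface

Orientations are given as a unit quaternion [w, x, y, z].
In Python, from bench import ctrl, camera, hand_in gives the robot as it stands. The module is installed in compiled form; this text tells all that it offers.
- The arm moves only by the tool drive_tool, never from a script. Its argument "increments" is a list of rows, each a list of 7 numbers: the shift along the tool's x, y, z in m, then the turn, a rotation vector about the tool's x, y, z in degrees, then the gripper's target within -1 to 1 (fully open at 1, half-way at 0, shut at -1). In form: [[dx, dy, dz, rx, ry, rz, claw], ...]. A call has 1 to 10 rows; each row shifts and turns the commanded pose from where the row before left it, along the tool's axes as they then stand; what a row does not reach is not made up. A row lasts 1/8 s, in which the tool goes at most 62.5 mm and 10.7 degrees, less where a joint would pass 70% of its speed; a pose out of reach is approached as far as the arm can. A call is refused whole if a number of a shift passes 0.0625 or a number of a turn 10.7, either way. A call with a gripper value outside its range is refused whole. The fingers move at their own pace and stop on an object; the grip force is fixed at half the most. Time passes only in rows, so rows that do not move let the fingers close. It gives the time, the measured TCP pose, the force and the opening at its end, in the units of the state.
- ctrl.get_obs(): the state, without advancing time (a new reading comes with each control period).
- camera(name): name is "scene" or "top" or "wrist"; returns a dict with "img" (400x640x3 uint8, red, green, blue), "depth" (400x640 float32, m along the optical axis (not along the pixel's ray), 0 where there is no reading), "fx", "fy", "cx", "cy" (pixels), "world_from_camera" (4x4, takes a point from camera to world coordinates); the wrist camera has in their place "hand_eye" (4x4, takes a point from camera to tool coordinates, whose origin is the TCP and whose axes are the tool frame's). Camera axes: x right, y down, z forward; pixel columns grow to the right and rows downward; lengths in m; the calibration is good to about 2 mm. A picture is of the moment at which its call begins: read the wrist's pose just before it.
- hand_in(): hands the job in, once; it reports no verdict.
The state is a dict: "time_s": time; "q": joint angles; "dq": joint speeds; "joint_efforts": joint torques, N m; "eef_pos": TCP position; "eef_rot": TCP orientation; "wrist_force": force on the tool from outside, world axes, zero at the start; "torque": the same for the moment, N m; "opening": opening from 0.0 (shut) to 1.0 (fully open).
Only numpy, scipy, OpenCV 4.12 (cv2) and the standard library are available. Lean on these libraries where they do the work, as an engineer would, in place of code of your own. Each camera call takes 0.05 s, during which the arm holds its last target.

## Working session

There is one attempt and no reset: what is moved stays moved. The work goes in short steps, Python scripts to look and compute and a tool call to move; the robot and the scene stay as the last step left them, time stands still between calls to the robot, and variables do not carry over. Pictures are saved under pics/ and viewed, and the job is handed in when it is done.

Besides the shell and the picture viewer there is one more tool, called after "Call:" by a JSON object that holds its "fn" and its "kwargs". drive_tool: Moves the arm, as the interface text tells. Its arguments: {"type":"object","properties":{"increments":{"type":"array","items":{"type":"array","items":{"type":"number"}}}},"required":["increments"]}

```bash
mkdir -p pics; python3 - <<'E'
from bench import ctrl,camera
import cv2
o=ctrl.get_obs()
for k,v in o.items(): print(k,v)
for n in ["scene","top","wrist"]:
    c=camera(n); cv2.imwrite(f"pics/{n}0.png",c["img"][:,:,::-1])
    print(n,c["fx"],c["cx"],c["cy"],c.get("world_from_camera",c.get("hand_eye")))
E
```

```text
time_s 0.0
q [-1.36929300e+00  1.81557249e-01  1.60800085e+00 -3.28651799e-05
  1.35381547e+00 -2.06305358e-01]
dq [-0.00083902 -0.00210997  0.0001945  -0.00035475 -0.00264335  0.00025159]
joint_efforts [ 9.31441173e-04 -4.44863462e+01 -3.51337337e+01 -1.90297183e-04
  9.05819354e-03  4.46140319e-06]
eef_pos [ 0.2279382  -0.52730521  0.24137849]
eef_rot [-0.14255783 -0.69244734 -0.14381718  0.69246701]
wrist_force [-0.33423568  0.54197413  0.67207982]
torque [ 0.00521172 -0.06581602  0.06709303]
opening 0.9980154013058482
scene 451.3576284873108 317.70944875286887 199.9661020947323 [[-0.88613762  0.36383494 -0.28702659  0.91714715]
 [ 0.46318742  0.67564602 -0.57355024  0.71005329]
 [-0.01474925 -0.64119154 -0.76723912  1.02602576]
 [ 0.          0.          0.          1.        ]]
top 401.06245569508667 320.5083153835109 196.49739811920094 [[-0.02318201 -0.99720972  0.07096026  0.46369552]
 [-0.9995909   0.02193095 -0.01835917  0.01206124]
 [ 0.01675172 -0.07135684 -0.99731017  1.28534   ]
 [ 0.          0.          0.          1.        ]]
wrist 356.1662726261031 330.22913726869194 200.03013326941618 [[-8.09208821e-05 -3.23300003e-01  9.46296519e-01 -1.33372124e-01]
 [ 9.99999995e-01  3.20930662e-05  9.64777617e-05  8.15515627e-04]
 [-6.15608175e-05  9.46296522e-01  3.23299999e-01 -8.39803840e-02]
 [ 0.00000000e+00  0.00000000e+00  0.00000000e+00  1.00000000e+00]]
```

View pics/scene0.png

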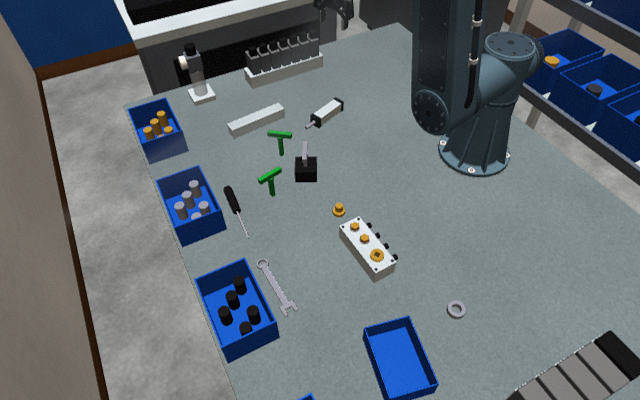

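View pics/top0.png

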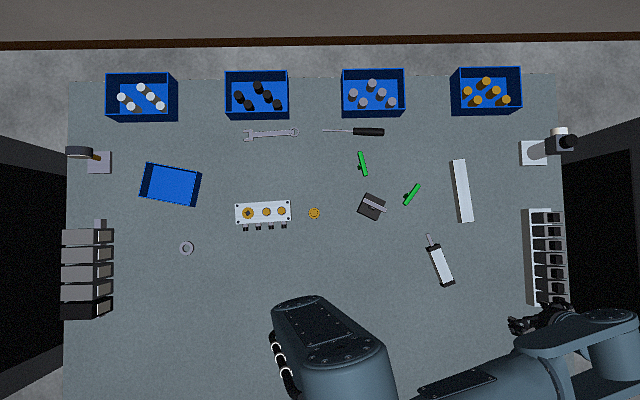

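View pics/wrist0.png

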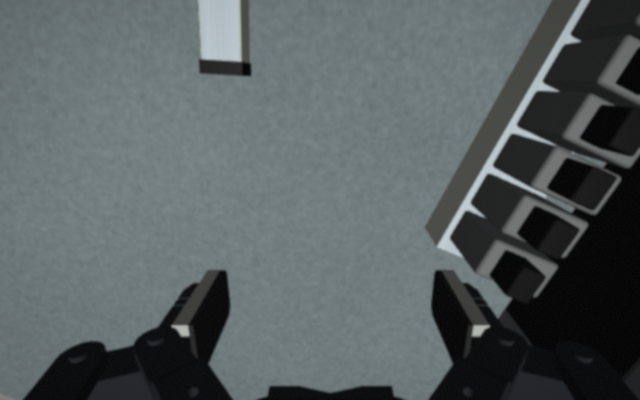

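```bash
cat > h.py <<'E'
import numpy as np,cv2
from scipy.spatial.transform import Rotation as R
from bench import ctrl,camera
def obs():
    o=ctrl.get_obs(); q=np.array(o["eef_rot"]); T=np.eye(4); T[:3,:3]=R.from_quat(q[[1,2,3,0]]).as_matrix(); T[:3,3]=o["eef_pos"]; return o,T
def shot(n):
    o,T=obs(); c=camera(n)
    c["W"]=T@c["hand_eye"] if n=="wrist" else c["world_from_camera"]
    return c
def cloud(c):
    d=c["depth"]; v,u=np.mgrid[:400,:640]
    P=np.stack([(u-c["cx"])/c["fx"]*d,(v-c["cy"])/c["fy"]*d,d],-1)
    return P@c["W"][:3,:3].T+c["W"][:3,3]
def onplane(c,u,v,z):
    r=c["W"][:3,:3]@np.array([(u-c["cx"])/c["fx"],(v-c["cy"])/c["fy"],1]); t=c["W"][:3,3]
    return t+r*(z-t[2])/r[2]
def crop(c,u0,u1,v0,v1,s,f):
    cv2.imwrite(f,cv2.resize(c["img"][v0:v1,u0:u1,::-1],None,fx=s,fy=s,interpolation=cv2.INTER_CUBIC))
E
python3 - <<'E'
from h import *
c=shot("top"); P=cloud(c)
crop(c,225,425,140,240,4,"pics/topc.png")
def rect(n,m):
    p=P[m]; r=cv2.minAreaRect(p[:,:2].astype(np.float32)); print(n,len(p),r, p[:,2].mean())
z=P[...,2]; v,u=np.mgrid[:400,:640]
def win(a,b,cc,d): return (u>=a)&(u<b)&(v>=cc)&(v<d)
rect("mani",win(228,300,195,235)&(z>.042)&(z<.054))
rect("standtop",win(350,392,185,225)&(z>.038)&(z<.052))
m=win(350,395,185,225)&(z>.08); rect("handle",m); print(P[m][:,2].min(),P[m][:,2].max())
for t in (248,213),(266,212),(281,212): print(onplane(c,*t,.058))
c=shot("scene"); P=cloud(c); z=P[...,2]
crop(c,280,410,130,290,4,"pics/scc.png")
rect("mani",win(330,405,210,285)&(z>.045)&(z<.054))
rect("standtop",win(285,325,140,190)&(z>.038)&(z<.052))
m=win(285,325,135,190)&(z>.085); rect("handle",m); print(P[m][:,2].max())
E
```

```text
mani 923 ((0.5087070465087891, 0.16907092928886414), (0.06416231393814087, 0.17028024792671204), 2.7250454425811768) 0.04991199074637221
standtop 336 ((0.5189754962921143, -0.1680019497871399), (0.06644343584775925, 0.06601541489362717), 63.016143798828125) 0.045286724286507464
handle 152 ((0.50724858045578, -0.09178533405065536), (0.05244173854589462, 0.2190292626619339), 9.28835391998291) 0.1829338058189377
0.08522455019331021 1.2853399962518877
[0.50543439 0.21178252 0.058     ]
[0.50724368 0.15696819 0.058     ]
[0.50620861 0.111253   0.058     ]
mani 1093 ((0.5075603127479553, 0.16891494393348694), (0.0672738328576088, 0.17357943952083588), 2.611121416091919) 0.05047978876512017
standtop 349 ((0.5172762870788574, -0.16743434965610504), (0.07295608520507812, 0.06611175090074539), 61.213932037353516) 0.04556402320503983
handle 139 ((0.6984854936599731, 0.23339462280273438), (1.047064185142517, 0.06101161614060402), 68.69207000732422) 0.17668914830006358
1.0260257577084513
```

View pics/topc.png

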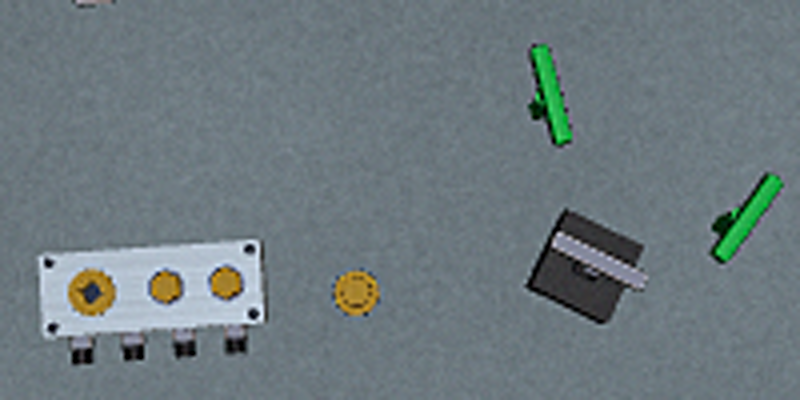

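View pics/scc.png

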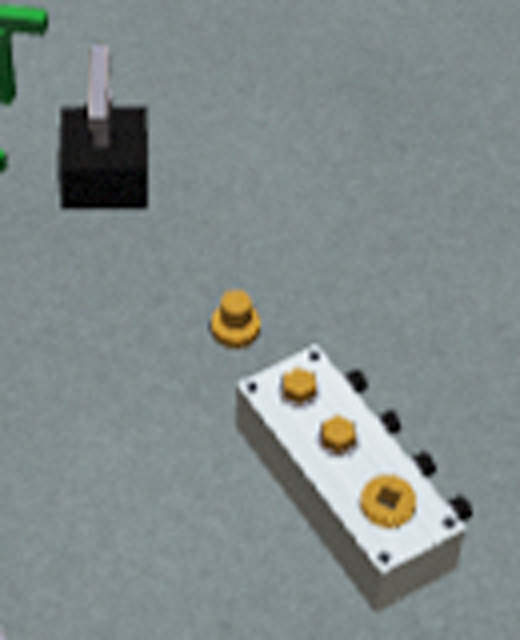

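```bash
cat >> h.py <<'E'
def yaw(T): return np.degrees(np.arctan2(T[1,1],T[0,1]))
def plan(x,y,z,dyaw=0):
    "print total tool-frame shift and turn about tool x to reach x,y,z"
    o,T=obs(); d=T[:3,:3].T@(np.array([x,y,z])-T[:3,3]); print("shift tool mm",(d*1000).round(1),"yaw",yaw(T).round(2))
    # levelling: rotvec (tool) aligning tool x to world -z
    a=T[:3,:3].T@np.array([0,0,-1.]); rv=np.cross([1,0,0],a); print("level deg",np.degrees(rv).round(2),"q6",o["q"][5],"t",o["time_s"])
E
python3 - <<'E'
from h import *
plan(.518,-.168,.22)
o,T=obs(); print(T.round(3))
E
```

```text
shift tool mm [  22.1 -215.1 -408.8] yaw -66.64
level deg [ 0.   -0.01  0.05] q6 -0.20629535160204468 t 0.25
[[-0.     0.397 -0.918  0.228]
 [ 0.001 -0.918 -0.397 -0.528]
 [-1.    -0.001 -0.     0.242]
 [ 0.     0.     0.     1.   ]]
```

Call:
{"fn": "drive_tool", "kwargs": {"increments": [[0, 0, 0, 5, 0, 0, 1]]}}

```text
time_s: 0.38
eef_pos: [0.228, -0.5277, 0.2421]
eef_rot: [-0.112, -0.698, -0.112, 0.698]
wrist_force: [0.1, -0.2, -0.4]
opening: 1.0
```

```bash
python3 - <<'E'
from h import *
plan(.518,-.168,.22)
E
```

```text
shift tool mm [  22.2 -250.8 -388.1] yaw -71.74
level deg [ 0.   -0.    0.02] q6 -0.11712403236808619 t 0.375
```

Call:
{"fn": "drive_tool", "kwargs": {"increments": [[0, -0.0314, -0.0485, 0, 0, 0, 1], [0, -0.0314, -0.0485, 0, 0, 0, 1], [0, -0.0314, -0.0485, 0, 0, 0, 1], [0, -0.0314, -0.0485, 0, 0, 0, 1], [0, -0.0314, -0.0485, 0, 0, 0, 1], [0, -0.0314, -0.0485, 0, 0, 0, 1], [0, -0.0314, -0.0485, 0, 0, 0, 1], [0, -0.0314, -0.0485, 0, 0, 0, 1]]}}

```text
time_s: 1.38
eef_pos: [0.5181, -0.1656, 0.2424]
eef_rot: [0.113, 0.698, 0.113, -0.698]
wrist_force: [0.6, -0.3, 0.3]
opening: 1.003
```

Call:
{"fn": "drive_tool", "kwargs": {"increments": [[0, 0, 0, -9, 0, 0, 1], [0, 0, 0, -9, 0, 0, 1], [0, 0, 0, -9, 0, 0, 1], [0, 0, 0, -9, 0, 0, 1], [0, 0, 0, -9, 0, 0, 1], [0, 0, 0, 0, 0, 0, 1]]}}

```text
time_s: 2.12
eef_pos: [0.5171, -0.1672, 0.2422]
eef_rot: [-0.371, -0.602, -0.371, 0.602]
wrist_force: [0.3, -0.0, -0.7]
opening: 1.003
```

```bash
python3 - <<'E'
from h import *
plan(.518,-.168,.24)
c=shot("wrist"); cv2.imwrite("pics/w1.png",c["img"][:,:,::-1])
P=cloud(c);z=P[...,2]; 
xy=np.hypot(P[...,0]-.518,P[...,1]+.168)
m=(z>.095)&(z<.115)&(xy<.06); 
r=cv2.minAreaRect(P[m][:,:2].astype(np.float32)); print("handle",m.sum(),r,np.median(P[m][:,2]),P[m].mean(0))
m=(z>.04)&(z<.05)&(xy<.06)
r=cv2.minAreaRect(P[m][:,:2].astype(np.float32)); print("stand",m.sum(),r,np.median(P[m][:,2]))
E
```

```text
shift tool mm [2.2 1.2 0.3] yaw -26.71
level deg [ 0.   -0.    0.01] q6 -0.06494695856637227 t 2.125
handle 1653 ((0.5206851363182068, -0.16839417815208435), (0.07517678290605545, 0.014005075208842754), 62.60602569580078) 0.10853987871571885 [ 0.52176738 -0.16617581  0.10825701]
stand 3519 ((0.5191466808319092, -0.16927142441272736), (0.06674456596374512, 0.0660504549741745), 62.426246643066406) 0.04684711222032245
```

View pics/w1.png

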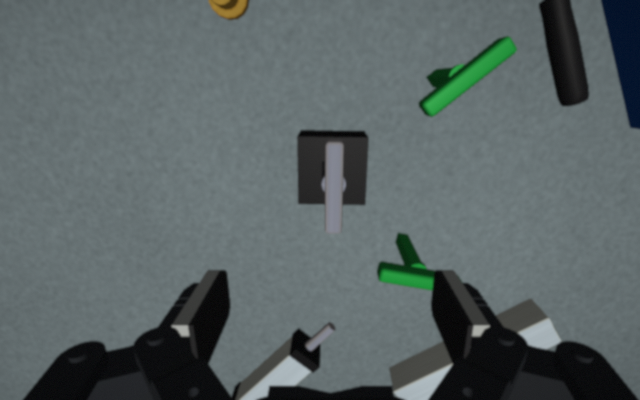

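```bash
python3 - <<'E'
from h import *
plan(.5207,-.1684,.09)
E
```

```text
shift tool mm [152.2   3.8  -0.5] yaw -26.82
level deg [ 0.   -0.    0.01] q6 -0.06315261250652697 t 2.175
```

Call:
{"fn": "drive_tool", "kwargs": {"increments": [[0.05, 0.0038, -0.0005, 0.6, 0, 0, 1], [0.05, 0, 0, 0, 0, 0, 0.6], [0.03, 0, 0, 0, 0, 0, 0.2], [0.022, 0, 0, 0, 0, 0, 0], [0, 0, 0, 0, 0, 0, 0]]}}

```text
time_s: 2.8
eef_pos: [0.5194, -0.1677, 0.0884]
eef_rot: [-0.366, -0.603, -0.369, 0.605]
wrist_force: [-0.5, 0.2, 1.0]
opening: 0.501
```

```bash
python3 - <<'E'
from h import *
plan(.5207,-.1684,.09); print(obs()[0]["opening"])
c=shot("wrist"); cv2.imwrite("pics/w2.png",c["img"][:,:,::-1])
E
```

```text
shift tool mm [-1.6  1.5 -0. ] yaw -27.38
level deg [ 0.   -0.01  0.25] q6 -0.05200158521405607 t 2.8
0.5011176326122404
```

View pics/w2.png

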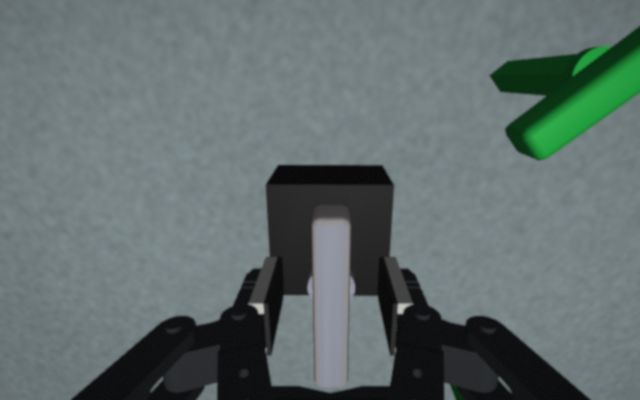

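Call:
{"fn": "drive_tool", "kwargs": {"increments": [[-0.001, 0, 0, 0, 0, 0, -0.4], [0, 0, 0, 0, 0, 0, -1], [0, 0, 0, 0, 0, 0, -1], [0, 0, 0, 0, 0, 0, -1], [0, 0, 0, 0, 0, 0, -1]]}}

```text
time_s: 3.48
eef_pos: [0.5213, -0.1687, 0.093]
eef_rot: [0.369, 0.604, 0.368, -0.603]
wrist_force: [-2.9, 1.2, 5.9]
opening: 0.151
```

Call:
{"fn": "drive_tool", "kwargs": {"increments": [[0, 0, 0, 0, 0, 0, -1], [-0.01, 0, 0, 0, 0, 0, -1], [-0.03, 0, 0, 0, 0, 0, -1], [-0.04, 0, 0, 0, 0, 0, -1], [-0.04, 0, 0, 0, 0, 0, -1], [0, 0, 0, 0, 0, 0, -1], [0, 0, 0, 0, 0, 0, -1]]}}

```text
time_s: 4.35
eef_pos: [0.5204, -0.1682, 0.2109]
eef_rot: [-0.368, -0.604, -0.368, 0.604]
wrist_force: [0.2, -0.5, -2.5]
opening: 0.148
```

```bash
python3 - <<'E'
from h import *
plan(.5207,-.1684,.2);
c=shot("wrist"); cv2.imwrite("pics/w3.png",c["img"][:,:,::-1])
c=shot("scene"); crop(c,240,390,60,220,4,"pics/s3.png")
E
```

```text
shift tool mm [10.9  0.4  0. ] yaw -27.24
level deg [ 0.   -0.    0.03] q6 -0.05434538858560057 t 4.35
```

View pics/w3.png

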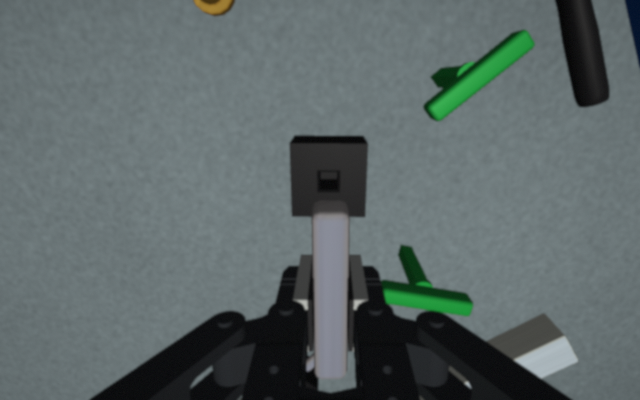

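View pics/s3.png

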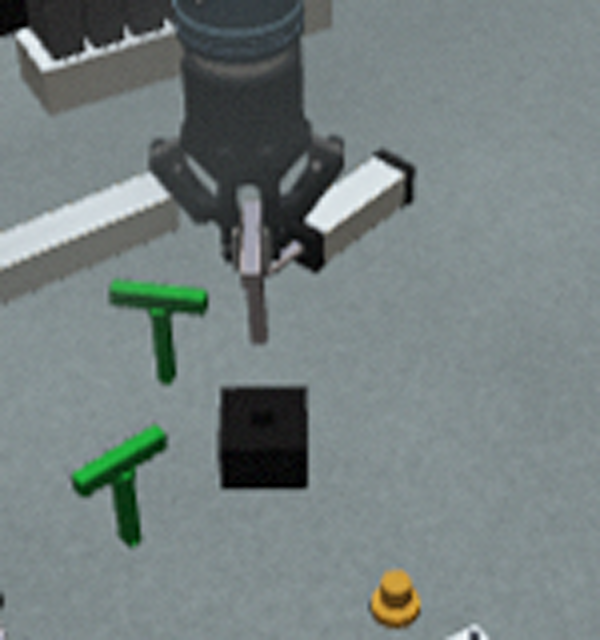

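```bash
python3 - <<'E'
from h import *
c=shot("wrist"); g=cv2.cvtColor(c["img"],cv2.COLOR_RGB2GRAY)
crop(c,280,380,125,225,6,"pics/w3c.png")
s=g[160:200,310:350].astype(int); print(s[::3,::3])
P=cloud(c);z=P[...,2]; xy=np.hypot(P[...,0]-.519,P[...,1]+.169)
m=(z>.04)&(z<.05)&(xy<.05)
print("stand",cv2.minAreaRect(P[m][:,:2].astype(np.float32)),np.median(P[m][:,2]))
print("hole naive",onplane(c,329,181,.045))
o,T=obs(); Q=(P-T[:3,3])@T[:3,:3]  # tool frame
m=(Q[...,0]<-.01)&(Q[...,0]>-.035)&(abs(Q[...,1])<.0075)&(Q[...,2]>-.05)&(Q[...,2]<.05)
q=Q[m]; print(m.sum(), q.min(0),q.max(0), np.median(q,0))
A=np.c_[q[:,1:],np.ones(len(q))]; print(np.linalg.lstsq(A,q[:,0],rcond=None)[0])
E
```

```text
[[45 45 45 45 46 46 46 46 47 47 48 47 47 46]
 [44 45 45 45 46 46 46 47 46 47 46 46 46 46]
 [44 45 45 44 46 45 46 45 46 46 47 46 46 46]
 [44 43 44 43 42 43 42 42 44 43 43 45 46 45]
 [44 44 43 26 34 37 37 36 35 31 28 45 45 45]
 [43 44 43 25 39 43 45 46 44 38 26 44 45 44]
 [42 43 42 24 36 41 41 41 40 35 25 44 44 43]
 [42 43 42 24 11 11  6 10  8 11 25 44 44 43]
 [43 42 41 25  9  8  7  6  8  8 25 42 43 43]
 [43 41 41 26 11 12  8 11 10  6 27 43 43 43]
 [41 41 41 23 19 18 15 15 18 17 28 43 42 41]
 [41 40 41 37 34 35 36 36 36 35 38 40 43 42]
 [41 39 41 40 40 41 41 41 41 42 41 41 42 41]
 [41 40 39 42 43 43 43 43 43 44 44 42 41 41]]
stand ((0.5192334055900574, -0.16906115412712097), (0.06664144992828369, 0.06612298637628555), 62.49933624267578) 0.04683475298891279
hole naive [ 0.51891811 -0.16863182  0.045     ]
6290 [-0.03493482 -0.00748835 -0.0384549 ] [-0.01003729  0.00749926  0.03805324] [-0.01564867  0.00017789 -0.00632199]
[ 0.33261148 -0.01519627 -0.01654048]
```

View pics/w3c.png

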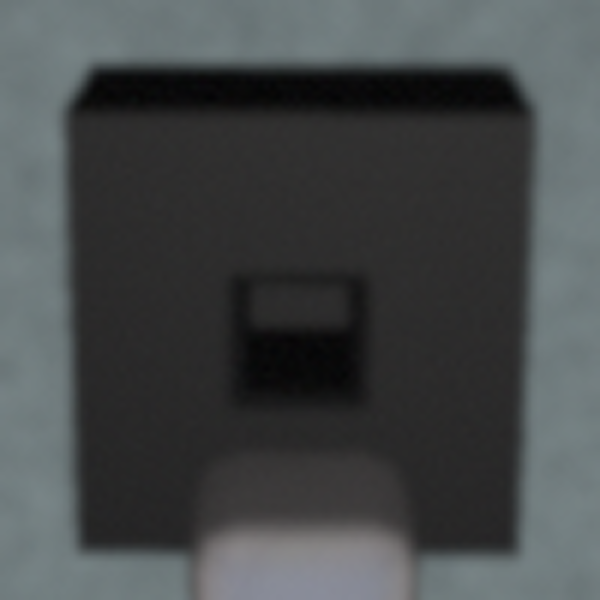

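```bash
python3 - <<'E'
from h import *
plan(.482,.182,.215)
E
```

```text
shift tool mm [  -4.7 -193.8 -293.8] yaw -27.24
level deg [ 0.   -0.01  0.17] q6 -0.05440557571286376 t 4.5
```

Call:
{"fn": "drive_tool", "kwargs": {"increments": [[-0.004, -0.0242, -0.0367, 0, 0, 0, -1], [0, -0.0242, -0.0367, 0, 0, 0, -1], [0, -0.0242, -0.0367, 0, 0, 0, -1], [0, -0.0242, -0.0367, 0, 0, 0, -1], [0, -0.0242, -0.0367, 0, 0, 0, -1], [0, -0.0242, -0.0367, 0, 0, 0, -1], [0, -0.0242, -0.0367, 0, 0, 0, -1], [0, -0.0242, -0.0367, 0, 0, 0, -1]]}}

```text
time_s: 5.5
eef_pos: [0.4821, 0.1825, 0.2141]
eef_rot: [-0.368, -0.603, -0.368, 0.604]
wrist_force: [0.5, 0.5, -1.6]
opening: 0.153
```

Call:
{"fn": "drive_tool", "kwargs": {"increments": [[0, 0, 0, -10, 0, 0, -1], [0, 0, 0, -10, 0, 0, -1], [0, 0, 0, -10, 0, 0, -1], [0, 0, 0, -10, 0, 0, -1], [0, 0, 0, -10, 0, 0, -1], [0, 0, 0, -10, 0, 0, -1], [0, 0, 0, -10, 0, 0, -1], [0, 0, 0, -10, 0, 0, -1], [0, 0, 0, -10, 0, 0, -1]]}}

```text
time_s: 6.62
eef_pos: [0.4823, 0.1811, 0.214]
eef_rot: [0.687, 0.164, 0.689, -0.165]
wrist_force: [0.3, 0.1, -1.3]
opening: 0.155
```

Call:
{"fn": "drive_tool", "kwargs": {"increments": [[0, 0, 0, -10, 0, 0, -1], [0, 0, 0, -10, 0, 0, -1], [0, 0, 0, -10, 0, 0, -1], [0, 0, 0, -10, 0, 0, -1], [0, 0, 0, -10, 0, 0, -1], [0, 0, 0, -10, 0, 0, -1], [0, 0, 0, -10, 0, 0, -1], [0, 0, 0, -10, 0, 0, -1], [0, 0, 0, 0, 0, 0, -1], [0, 0, 0, 0, 0, 0, -1]]}}

```text
time_s: 7.88
eef_pos: [0.4827, 0.1812, 0.2146]
eef_rot: [0.634, -0.313, 0.634, 0.313]
wrist_force: [0.7, 0.3, -1.9]
opening: 0.152
```

```bash
python3 - <<'E'
from h import *
plan(.482,.182,.215)
c=shot("wrist"); cv2.imwrite("pics/w4.png",c["img"][:,:,::-1])
E
```

```text
shift tool mm [-0.4  1.1  0.3] yaw 142.57
level deg [ 0.   -0.05 -0.05] q6 -2.359842969051865 t 7.875
```

View pics/w4.png

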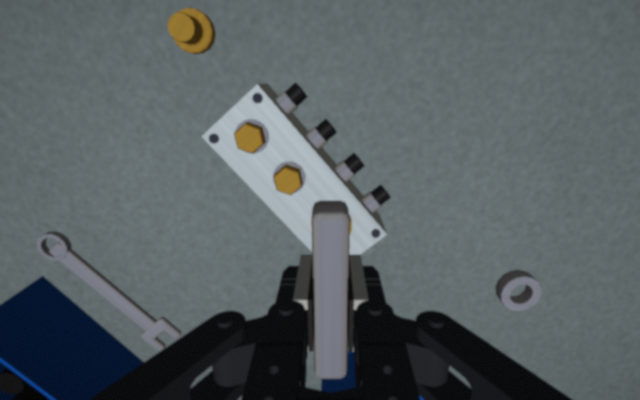

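Call:
{"fn": "drive_tool", "kwargs": {"increments": [[0, 0, 0.027, 0, 0, 0, -1], [0, 0, 0.028, 0, 0, 0, -1], [0, 0, 0, 0, 0, 0, -1], [0, 0, 0, 0, 0, 0, -1]]}}

```text
time_s: 8.43
eef_pos: [0.5157, 0.2247, 0.2148]
eef_rot: [0.633, -0.314, 0.634, 0.314]
wrist_force: [0.5, -0.4, -2.6]
opening: 0.153
```

```bash
python3 - <<'E'
from h import *
plan(.506,.214,.215)
c=shot("wrist"); cv2.imwrite("pics/w5.png",c["img"][:,:,::-1])
np.savez("w5.npz",img=c["img"],W=c["W"],depth=c["depth"])
crop(c,280,400,100,210,6,"pics/w5c.png")
P=cloud(c);z=P[...,2]
m=(abs(z-.0518)<.004)&(np.hypot(P[...,0]-.508,P[...,1]-.17)<.11); r=cv2.minAreaRect(P[m][:,:2].astype(np.float32)); print(m.sum(),r,np.median(z[m]))
E
```

```text
shift tool mm [ -0.2   1.3 -14.4] yaw 142.73
level deg [ 0.   -0.07 -0.04] q6 -2.2909417575464226 t 8.425
13370 ((0.5094959139823914, 0.16926681995391846), (0.06441859900951385, 0.1707843542098999), 2.6725525856018066) 0.05195763777256082
```

View pics/w5.png

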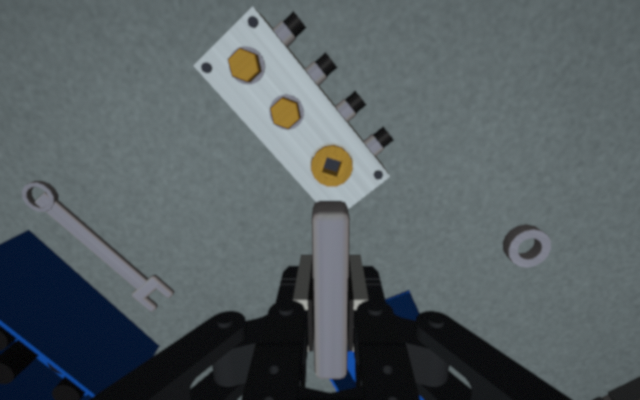

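View pics/w5c.png

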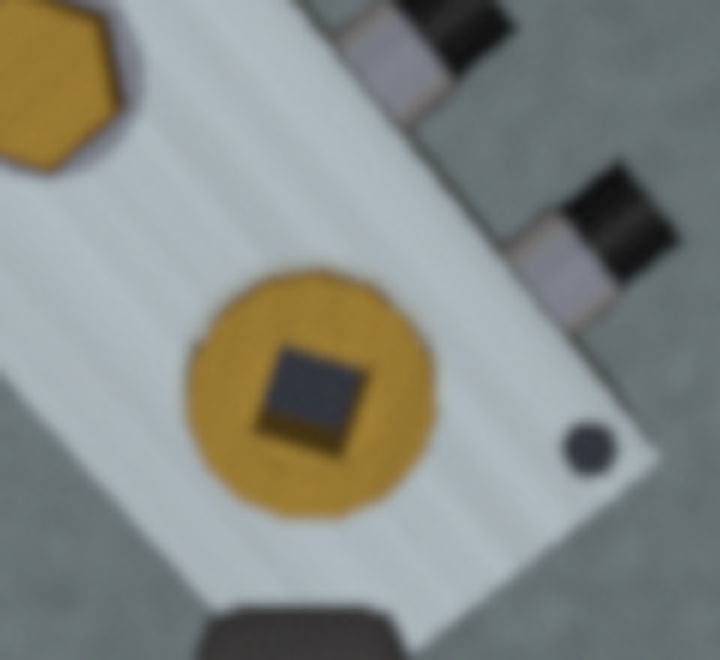

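```bash
python3 - <<'E'
from h import *
d=np.load("w5.npz"); o,T=obs(); c=camera("wrist"); c["W"]=d["W"]
for zz in (.058,.060):
    Q=np.array([onplane(c,280+a/6-.42,100+b/6-.42,zz) for a,b in [(286,344),(368,371),(340,458),(255,432)]])
    e=np.roll(Q,-1,0)-Q; print(zz,Q.mean(0),"len",np.linalg.norm(e,axis=1),"ang",np.degrees(np.arctan2(e[:,1],e[:,0])))
    q=(Q.mean(0)-T[:3,3])@T[:3,:3]; print("tool",q)
# brass circle
hsv=cv2.cvtColor(d["img"],cv2.COLOR_RGB2HSV); m=((hsv[...,0]>12)&(hsv[...,0]<32)&(hsv[...,1]>120)).astype(np.uint8); m[:,:300]=0;m[:,365:]=0;m[:135]=0;m[200:]=0
cn=max(cv2.findContours(m,0,1)[0],key=len); h=cv2.convexHull(cn)[:,0]
for zz in (.058,.060):
    W=np.array([onplane(c,*p,zz) for p in h])[:,:2].astype(np.float32); print(cv2.minEnclosingCircle(W),cv2.fitEllipse(W))
for cx,cy,a in (.5087,.1691,2.72),(.5095,.1693,2.67):
    a=np.radians(a); print(cx-.045*np.sin(a),cy+.045*np.cos(a))
E
```

```text
0.058 [0.50722314 0.21388161 0.058     ] len [0.01195652 0.01300518 0.01247425 0.01321693] ang [ 124.23936515   35.70956199  -54.77408859 -146.55052497]
tool [ 0.156958    0.0002238  -0.01345473]
0.06 [0.50694013 0.21349532 0.06      ] len [0.01187414 0.01291558 0.0123883  0.01312587] ang [ 124.23936515   35.70956199  -54.77408859 -146.55052497]
tool [ 0.15495844  0.00021597 -0.0139354 ]
((0.5070056319236755, 0.21334308385849), 0.016980988904833794) ((0.5070693492889404, 0.21325989067554474), (0.033030327409505844, 0.03372707962989807), 137.9052734375)
((0.5067241191864014, 0.21296051144599915), 0.016864698380231857) ((0.5067874193191528, 0.21287786960601807), (0.03280274569988251, 0.033494699746370316), 137.9055938720703)
0.5065645193220651 0.21404930168839298
0.5074037457957639 0.2142511481311793
```

```bash
python3 - <<'E'
from h import *
plan(.507,.2138,.155)
E
```

```text
shift tool mm [ 60.1   0.5 -13.8] yaw 142.71
level deg [ 0.   -0.04 -0.02] q6 -2.2911829042659226 t 8.525
```

Call:
{"fn": "drive_tool", "kwargs": {"increments": [[0, 0.0005, -0.0138, 0, 0, 0, -1], [0.02, 0, 0, 9, 0, 0, -1], [0.03, 0, 0, 9, 0, 0, -1], [0.01, 0, 0, 0, 0, 0, -1], [0, 0, 0, 0, 0, 0, -1], [0, 0, 0, 0, 0, 0, -1]]}}

```text
time_s: 9.28
eef_pos: [0.5083, 0.2143, 0.1566]
eef_rot: [0.675, -0.212, 0.674, 0.212]
wrist_force: [-0.7, -0.4, -1.6]
opening: 0.152
```

```bash
python3 - <<'E'
from h import *
plan(.507,.2138,.155)
c=shot("scene"); crop(c,320,440,130,280,5,"pics/s6.png")
c=shot("top"); crop(c,200,320,150,250,6,"pics/t6.png")
E
```

```text
shift tool mm [ 1.6  0.3 -1.3] yaw 124.85
level deg [-0.    0.1   0.05] q6 -1.9952982470475769 t 9.275
```

View pics/s6.png

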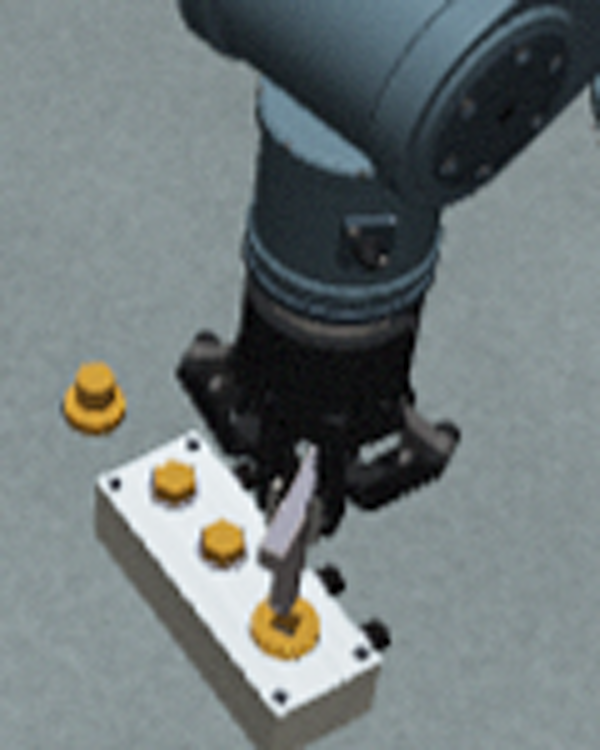

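```bash
python3 - <<'E'
from h import *
c=shot("scene"); crop(c,360,395,235,270,18,"pics/s7.png")
o,T=obs(); print(T[:3,3])
t=o and T[:3,3]+T[:3,:3]@np.array([.0845,0,0]); print("tip exp",t)
C=np.linalg.inv(c["W"])
def pj(p):
    q=C[:3,:3]@p+C[:3,3]; return np.array([q[0]/q[2]*c["fx"]+c["cx"],q[1]/q[2]*c["fy"]+c["cy"]])
print("tip px in crop",(pj(t)-[360,235])*18, "5mm up",(pj(t+[0,0,.005])-[360,235])*18,"socket",(pj(np.array([.507,.2138,.058]))-[360,235])*18)
E
```

```text
[0.50817448 0.21441078 0.15637625]
tip exp [0.50832715 0.21443881 0.07187639]
tip px in crop [290.68442486 288.06516203] 5mm up [293.7257789 268.1307884] socket [287.91440896 335.56480473]
```

View pics/s7.png

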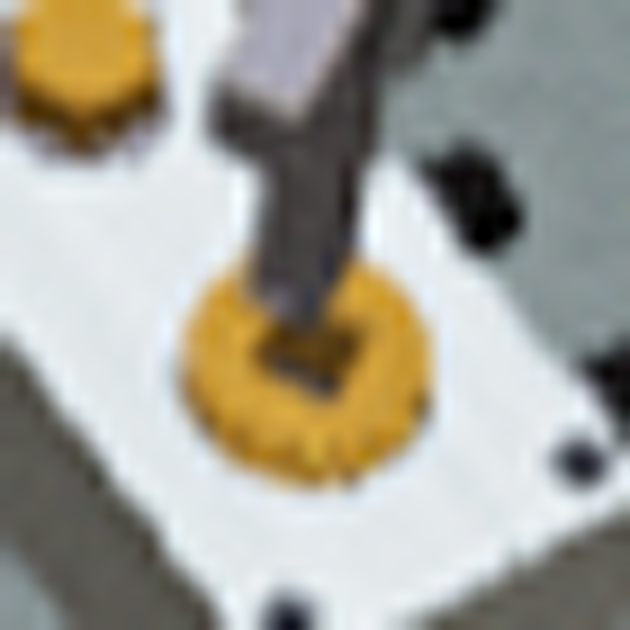

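Call:
{"fn": "drive_tool", "kwargs": {"increments": [[0.005, 0.0003, -0.0013, 0, 0, 0, -1], [0.004, 0, 0, 0, 0, 0, -1], [0, 0, 0, 0, 0, 0, -1], [0, 0, 0, 0, 0, 0, -1]]}}

```text
time_s: 9.93
eef_pos: [0.5063, 0.2138, 0.1462]
eef_rot: [0.675, -0.211, 0.675, 0.211]
wrist_force: [0.9, -0.3, -2.4]
opening: 0.158
```

```bash
python3 - <<'E'
from h import *
plan(.507,.2138,.1245)
c=shot("scene"); crop(c,360,395,235,270,18,"pics/s8.png")
E
```

```text
shift tool mm [21.7 -0.4  0.6] yaw 124.77
level deg [ 0.   -0.01 -0.  ] q6 -1.9940869909140029 t 9.925
```

View pics/s8.png

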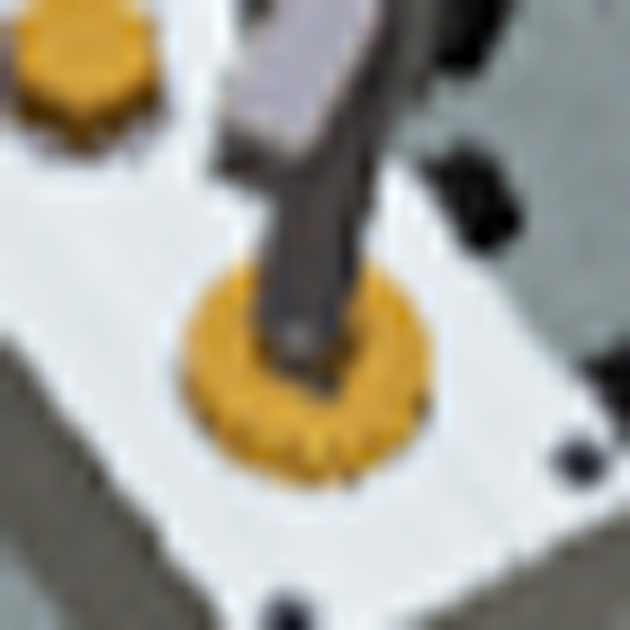

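Call:
{"fn": "drive_tool", "kwargs": {"increments": [[0.003, 0.0004, 0, 0, 0, 0, -1], [0.003, 0, 0, 0, 0, 0, -1], [0, 0, 0, 0, 0, 0, -1]]}}

```text
time_s: 10.35
eef_pos: [0.5058, 0.2141, 0.1398]
eef_rot: [0.675, -0.211, 0.675, 0.211]
wrist_force: [-0.5, -1.0, -1.4]
opening: 0.149
```

Call:
{"fn": "drive_tool", "kwargs": {"increments": [[0.002, 0, 0, 0, 0, 0, -1], [0.002, 0, 0, 0, 0, 0, -1], [0, 0, 0, 0, 0, 0, -1]]}}

```text
time_s: 10.72
eef_pos: [0.5059, 0.2142, 0.1361]
eef_rot: [0.675, -0.211, 0.675, 0.211]
wrist_force: [-1.0, 1.6, -2.3]
opening: 0.147
```

Call:
{"fn": "drive_tool", "kwargs": {"increments": [[0.002, 0, 0, 0, 0, 0, -1], [0.002, 0, 0, 0, 0, 0, -1], [0.001, 0, 0, 0, 0, 0, -1], [0, 0, 0, 0, 0, 0, -1]]}}

```text
time_s: 11.22
eef_pos: [0.5059, 0.2142, 0.1311]
eef_rot: [0.675, -0.211, 0.675, 0.211]
wrist_force: [-1.4, 1.9, -2.9]
opening: 0.152
```

```bash
python3 - <<'E'
from h import *
plan(.507,.2138,.1245); o=obs()[0]; print(o["wrist_force"],o["torque"])
c=shot("scene"); crop(c,360,395,235,270,18,"pics/s9.png")
E
```

```text
shift tool mm [ 6.6 -0.9  0.7] yaw 124.77
level deg [ 0.   -0.02 -0.01] q6 -1.9933304907440912 t 11.225
[-1.43662116  1.85684885 -2.87321375] [ 0.33652676  0.19846521 -0.02724456]
```

View pics/s9.png

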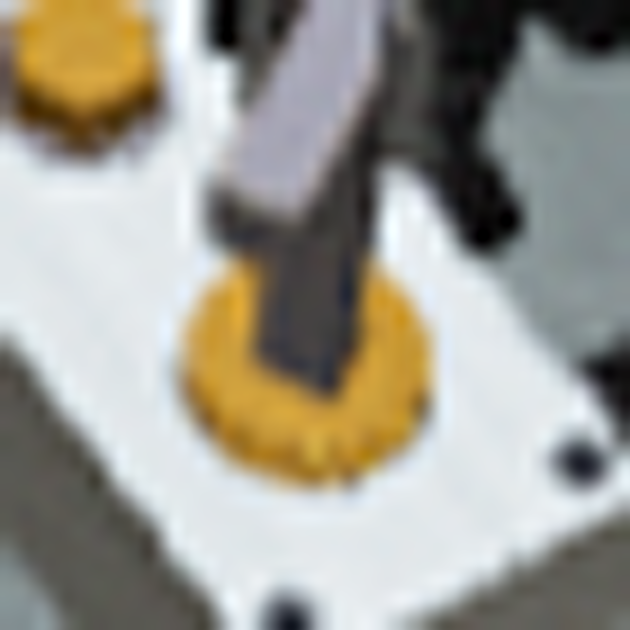

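Call:
{"fn": "drive_tool", "kwargs": {"increments": [[0.002, 0.0003, 0, 0, 0, 0, -1], [0.002, 0, 0, 0, 0, 0, -1], [0, 0, 0, 0, 0, 0, -1]]}}

```text
time_s: 11.65
eef_pos: [0.5058, 0.2143, 0.127]
eef_rot: [0.675, -0.211, 0.675, 0.211]
wrist_force: [-1.1, 0.3, -3.1]
opening: 0.153
```

Call:
{"fn": "drive_tool", "kwargs": {"increments": [[0.001, 0, 0, 0, 0, 0, -1], [0.001, 0, 0, 0, 0, 0, -1], [0, 0, 0, 0, 0, 0, -1]]}}

```text
time_s: 12.02
eef_pos: [0.5059, 0.2143, 0.1252]
eef_rot: [0.675, -0.211, 0.675, 0.211]
wrist_force: [-0.5, -0.3, -2.0]
opening: 0.149
```

Call:
{"fn": "drive_tool", "kwargs": {"increments": [[0.001, 0, 0, 0, 0, 0, -1], [0, 0, 0, 0, 0, 0, -1]]}}

```text
time_s: 12.28
eef_pos: [0.5061, 0.2144, 0.1248]
eef_rot: [0.675, -0.211, 0.675, 0.211]
wrist_force: [-1.2, 0.4, 3.9]
opening: 0.15
```

Call:
{"fn": "drive_tool", "kwargs": {"increments": [[0.001, 0, 0, 0, 0, 0, -1], [0, 0, 0, 0, 0, 0, -1]]}}

```text
time_s: 12.52
eef_pos: [0.5064, 0.2145, 0.1245]
eef_rot: [0.675, -0.211, 0.674, 0.211]
wrist_force: [-3.4, 0.0, 8.8]
opening: 0.153
```

```bash
python3 - <<'E'
from h import *
o,T=obs(); print(o["wrist_force"],o["torque"],yaw(T),T[:3,3],o["joint_efforts"])
E
```

```text
[-3.4221321   0.04669007  8.78946047] [0.10773995 0.72015206 0.04038807] 124.77233795624825 [0.50642598 0.21451553 0.12449656] [-7.64533225e-01 -4.03955984e+01 -2.92378771e+01 -2.64010867e-01
 -1.13957942e+00 -5.55292398e-03]
```

Call:
{"fn": "drive_tool", "kwargs": {"increments": [[-0.0015, 0, 0, 0, 0, 0, -1], [0, 0, 0, 0, 0, 0, -1], [0, 0, 0, 0, 0, 0, -1]]}}

```text
time_s: 12.9
eef_pos: [0.506, 0.2144, 0.1248]
eef_rot: [0.675, -0.211, 0.675, 0.211]
wrist_force: [-0.7, 0.5, 1.8]
opening: 0.152
```

```bash
cat > m.py <<'E'
from h import *
o,T=obs(); print("F",o["wrist_force"].round(1) if hasattr(o["wrist_force"],"round") else o["wrist_force"],"Tq",np.round(o["torque"],3),"yaw",yaw(T).round(2),"p",T[:3,3].round(4),"je6 %.4f"%o["joint_efforts"][5],"q6 %.3f t %.2f"%(o["q"][5],o["time_s"]))
E
python3 m.py
```

```text
F [-0.7  0.5  1.8] Tq [0.126 0.227 0.005] yaw 124.76 p [0.506  0.2144 0.1248] je6 -0.0016 q6 -1.993 t 12.90
```

Call:
{"fn": "drive_tool", "kwargs": {"increments": [[0, 0, 0, 5, 0, 0, -1], [0, 0, 0, 5, 0, 0, -1], [0, 0, 0, 0, 0, 0, -1]]}}

```text
time_s: 13.28
eef_pos: [0.506, 0.2147, 0.1248]
eef_rot: [0.691, -0.152, 0.69, 0.152]
wrist_force: [-0.5, 2.2, 1.9]
opening: 0.151
```

```bash
python3 m.py
```

```text
F [-0.5  2.2  1.9] Tq [0.596 0.243 0.036] yaw 114.81 p [0.506  0.2147 0.1248] je6 0.5092 q6 -1.819 t 13.28
```

Call:
{"fn": "drive_tool", "kwargs": {"increments": [[0, 0, 0, 5, 0, 0, -1], [0, 0, 0, 5, 0, 0, -1], [0, 0, 0, 0, 0, 0, -1]]}}

```text
time_s: 13.65
eef_pos: [0.5061, 0.2147, 0.1249]
eef_rot: [0.701, -0.091, 0.701, 0.092]
wrist_force: [-0.7, 3.4, 1.6]
opening: 0.153
```

```bash
python3 m.py
```

```text
F [-0.7  3.4  1.6] Tq [0.696 0.129 0.038] yaw 104.9 p [0.5061 0.2147 0.1249] je6 0.4981 q6 -1.646 t 13.65
```

Call:
{"fn": "drive_tool", "kwargs": {"increments": [[0, 0, 0, 6, 0, 0, -1], [0, 0, 0, 6, 0, 0, -1], [0, 0, 0, 0, 0, 0, -1]]}}

```text
time_s: 14.02
eef_pos: [0.5062, 0.2147, 0.1249]
eef_rot: [0.707, -0.018, 0.707, 0.018]
wrist_force: [0.2, 3.6, 0.8]
opening: 0.152
```

```bash
python3 m.py
```

```text
F [0.2 3.6 0.8] Tq [ 0.783 -0.079  0.009] yaw 92.95 p [0.5062 0.2147 0.1249] je6 0.5866 q6 -1.438 t 14.03
```

Call:
{"fn": "drive_tool", "kwargs": {"increments": [[0, 0, 0, 6, 0, 0, -1], [0, 0, 0, 6, 0, 0, -1], [0, 0, 0, 0, 0, 0, -1]]}}

```text
time_s: 14.4
eef_pos: [0.5062, 0.2146, 0.1249]
eef_rot: [0.705, 0.056, 0.705, -0.055]
wrist_force: [0.2, 3.4, 0.4]
opening: 0.151
```

```bash
python3 m.py
```

```text
F [0.2 3.4 0.4] Tq [ 0.877 -0.179 -0.04 ] yaw 80.99 p [0.5062 0.2146 0.1249] je6 0.5816 q6 -1.229 t 14.40
```

Call:
{"fn": "drive_tool", "kwargs": {"increments": [[0, 0, 0, 6, 0, 0, -1], [0, 0, 0, 6, 0, 0, -1], [0, 0, 0, 0, 0, 0, -1]]}}

```text
time_s: 14.78
eef_pos: [0.5063, 0.2145, 0.1249]
eef_rot: [0.696, 0.129, 0.695, -0.129]
wrist_force: [1.1, 3.4, -1.1]
opening: 0.149
```

```bash
python3 m.py
```

```text
F [ 1.1  3.4 -1.1] Tq [ 0.923 -0.415  0.052] yaw 69.02 p [0.5063 0.2145 0.1249] je6 0.5793 q6 -1.020 t 14.78
```

Call:
{"fn": "drive_tool", "kwargs": {"increments": [[0, 0, 0, 6, 0, 0, -1], [0, 0, 0, 6, 0, 0, -1], [0, 0, 0, 0, 0, 0, -1]]}}

```text
time_s: 15.15
eef_pos: [0.5064, 0.2144, 0.1249]
eef_rot: [0.678, 0.201, 0.678, -0.2]
wrist_force: [1.9, 4.3, -0.4]
opening: 0.157
```

```bash
python3 m.py
```

```text
F [ 1.9  4.3 -0.4] Tq [ 0.892 -0.667  0.207] yaw 57.05 p [0.5064 0.2144 0.1249] je6 0.7710 q6 -0.811 t 15.15
```

Call:
{"fn": "drive_tool", "kwargs": {"increments": [[0, 0, 0, 2, 0, 0, -1], [0, 0, 0, 0, 0, 0, -1]]}}

```text
time_s: 15.4
eef_pos: [0.5063, 0.2144, 0.1249]
eef_rot: [0.674, 0.214, 0.674, -0.213]
wrist_force: [3.9, 3.3, -1.2]
opening: 0.15
```

```bash
python3 m.py
```

```text
F [ 3.9  3.3 -1.2] Tq [ 0.939 -0.804  0.274] yaw 54.85 p [0.5063 0.2144 0.1249] je6 0.4065 q6 -0.773 t 15.40
```

Call:
{"fn": "drive_tool", "kwargs": {"increments": [[0, 0, 0, 2, 0, 0, -1], [0, 0, 0, 0, 0, 0, -1]]}}

```text
time_s: 15.65
eef_pos: [0.5063, 0.2144, 0.1248]
eef_rot: [0.671, 0.225, 0.67, -0.225]
wrist_force: [3.7, 3.8, -1.6]
opening: 0.148
```

```bash
python3 m.py
```

```text
F [ 3.7  3.8 -1.6] Tq [ 0.93  -0.859  0.307] yaw 52.85 p [0.5063 0.2144 0.1248] je6 0.4339 q6 -0.738 t 15.65
```

Call:
{"fn": "drive_tool", "kwargs": {"increments": [[0, 0, 0, 3, 0, 0, -1], [0, 0, 0, 3, 0, 0, -1], [0, 0, 0, 0, 0, 0, -1]]}}

```text
time_s: 16.02
eef_pos: [0.5063, 0.2144, 0.1246]
eef_rot: [0.658, 0.26, 0.657, -0.26]
wrist_force: [3.7, 3.6, -2.8]
opening: 0.153
```

```bash
python3 m.py
```

```text
F [ 3.7  3.6 -2.8] Tq [ 0.881 -0.988  0.365] yaw 46.84 p [0.5063 0.2144 0.1246] je6 0.5535 q6 -0.633 t 16.02
```

Call:
{"fn": "drive_tool", "kwargs": {"increments": [[0, 0, 0, 2.5, 0, 0, -1], [0, 0, 0, 2.5, 0, 0, -1], [0, 0, 0, 0, 0, 0, -1]]}}

```text
time_s: 16.4
eef_pos: [0.5063, 0.2143, 0.1244]
eef_rot: [0.646, 0.289, 0.645, -0.288]
wrist_force: [4.9, 4.6, -4.8]
opening: 0.152
```

```bash
python3 m.py
```

```text
F [ 4.9  4.6 -4.8] Tq [ 0.869 -1.136  0.385] yaw 41.85 p [0.5063 0.2143 0.1244] je6 0.5620 q6 -0.546 t 16.40
```

Call:
{"fn": "drive_tool", "kwargs": {"increments": [[0, 0, 0, 3, 0, 0, -1], [0, 0, 0, 3.5, 0, 0, -1], [0, 0, 0, 0, 0, 0, -1]]}}

```text
time_s: 16.77
eef_pos: [0.5063, 0.2142, 0.1242]
eef_rot: [0.629, 0.325, 0.628, -0.325]
wrist_force: [5.6, 3.2, -5.7]
opening: 0.148
```

```bash
python3 m.py
```

```text
F [ 5.6  3.2 -5.7] Tq [ 0.877 -1.261  0.379] yaw 35.35 p [0.5063 0.2142 0.1242] je6 0.6741 q6 -0.432 t 16.77
```

Call:
{"fn": "drive_tool", "kwargs": {"increments": [[0, 0, 0, 0, 0, 0, -1]]}}

```text
time_s: 16.9
eef_pos: [0.5063, 0.2142, 0.1242]
eef_rot: [0.629, 0.324, 0.628, -0.324]
wrist_force: [5.1, 4.5, -5.7]
opening: 0.15
```

```bash
python3 - <<'E'
from h import *
for i in range(8):
    o=ctrl.get_obs(); print(o["time_s"],np.round(o["torque"],3),round(o["joint_efforts"][5],3)); c=camera("wrist")
crop(c,200,460,190,400,3,"pics/w10.png")
E
```

```text
16.9 [ 0.85  -1.258  0.389] 0.423
16.95 [ 0.771 -1.3    0.43 ] 0.418
17.0 [ 0.852 -1.3    0.451] 0.417
17.05 [ 0.854 -1.318  0.418] 0.416
17.1 [ 0.859 -1.242  0.429] 0.416
17.15 [ 0.848 -1.256  0.4  ] 0.416
17.2 [ 0.821 -1.271  0.424] 0.416
17.25 [ 0.882 -1.315  0.47 ] 0.416
```

View pics/w10.png

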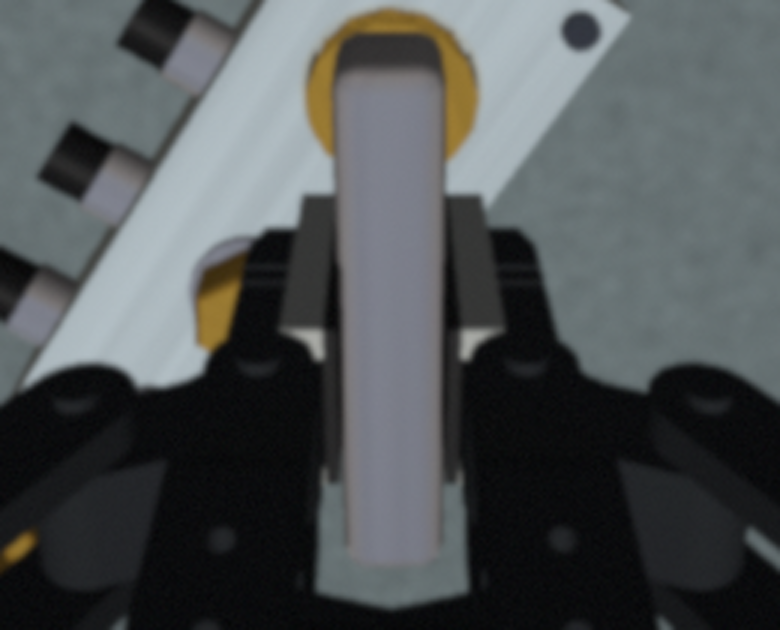

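Call:
{"fn": "drive_tool", "kwargs": {"increments": [[0, 0, 0, -4.5, 0, 0, -1], [0, 0, 0, -4.5, 0, 0, -1], [0, 0, 0, 0, 0, 0, -1]]}}

```text
time_s: 17.68
eef_pos: [0.5061, 0.2143, 0.1244]
eef_rot: [0.652, 0.274, 0.652, -0.274]
wrist_force: [3.8, 4.1, -5.4]
opening: 0.148
```

```bash
python3 m.py
```

```text
F [ 3.8  4.1 -5.4] Tq [ 0.866 -1.032  0.017] yaw 44.38 p [0.5061 0.2143 0.1244] je6 -0.3147 q6 -0.590 t 17.68
```

Call:
{"fn": "drive_tool", "kwargs": {"increments": [[0, 0.0007, 0, 0, 0, 0, -1], [-0.005, 0, 0, 0, 0, 0, -1], [-0.01, 0, 0, 0, 0, 0, -1], [0, 0, 0, 0, 0, 0, -1]]}}

```text
time_s: 18.18
eef_pos: [0.506, 0.2143, 0.1401]
eef_rot: [0.651, 0.274, 0.652, -0.275]
wrist_force: [0.2, 0.9, -1.1]
opening: 0.151
```

Call:
{"fn": "drive_tool", "kwargs": {"increments": [[-0.02, 0, 0, 0, 0, 0, -1], [-0.04, 0, 0, 0, 0, 0, -1], [-0.02, 0, 0, 0, 0, 0, -1], [0, 0, 0, 0, 0, 0, -1]]}}

```text
time_s: 18.68
eef_pos: [0.5068, 0.2146, 0.221]
eef_rot: [0.652, 0.275, 0.651, -0.275]
wrist_force: [-0.2, -0.5, -2.3]
opening: 0.148
```

```bash
python3 m.py; python3 - <<'E'
from h import *
c=shot("scene"); crop(c,320,440,130,280,5,"pics/s11.png")
plan(.5191,-.1690,.22)
E
```

```text
F [-0.2 -0.5 -2.3] Tq [-0.022  0.031  0.028] yaw 44.28 p [0.5068 0.2146 0.221 ] je6 -0.0021 q6 -0.587 t 18.68
shift tool mm [  -0.3 -258.3  283.8] yaw 44.27
level deg [-0.    0.    0.05] q6 -0.587286869365655 t 18.725
```

View pics/s11.png

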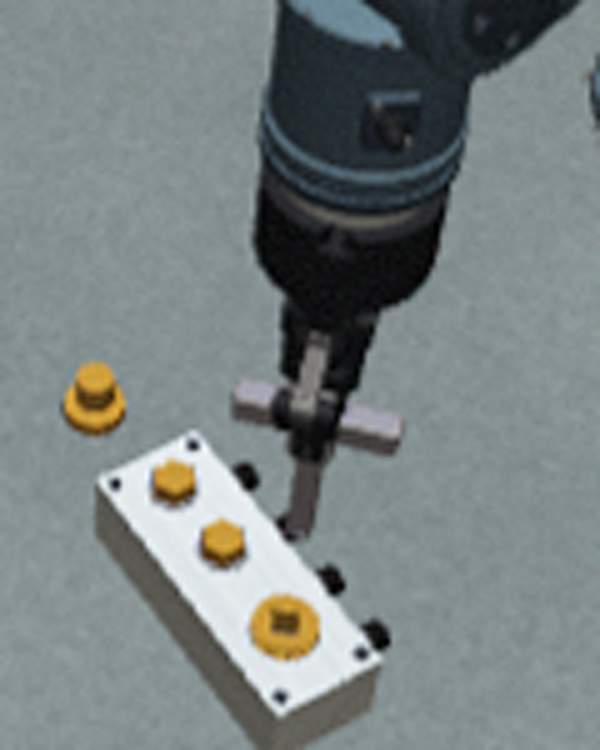

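Call:
{"fn": "drive_tool", "kwargs": {"increments": [[0, -0.0323, 0.0355, 0, 0, 0, -1], [0, -0.0323, 0.0355, 0, 0, 0, -1], [0, -0.0323, 0.0355, 0, 0, 0, -1], [0, -0.0323, 0.0355, 0, 0, 0, -1], [0, -0.0323, 0.0355, 0, 0, 0, -1], [0, -0.0323, 0.0355, 0, 0, 0, -1], [0, -0.0323, 0.0355, 0, 0, 0, -1], [0, -0.0323, 0.0355, 0, 0, 0, -1]]}}

```text
time_s: 19.73
eef_pos: [0.5181, -0.1699, 0.2175]
eef_rot: [0.65, 0.275, 0.653, -0.275]
wrist_force: [1.1, 0.1, -1.5]
opening: 0.151
```

Call:
{"fn": "drive_tool", "kwargs": {"increments": [[0, 0, 0, 9, 0, 0, -1], [0, 0, 0, 9, 0, 0, -1], [0, 0, 0, 9, 0, 0, -1], [0, 0, 0, 9, 0, 0, -1], [0, 0, 0, 9, 0, 0, -1], [0, 0, 0, 9, 0, 0, -1], [0, 0, 0, 9, 0, 0, -1], [0, 0, 0, 9, 0, 0, -1], [0, 0, 0, 0, 0, 0, -1], [0, 0, 0, 0, 0, 0, -1]]}}

```text
time_s: 20.98
eef_pos: [0.5189, -0.1686, 0.2186]
eef_rot: [-0.366, -0.604, -0.367, 0.605]
wrist_force: [0.2, -0.6, -1.0]
opening: 0.149
```

```bash
python3 m.py; python3 - <<'E'
from h import *
plan(.5191,-.1690,.22)
c=shot("wrist"); crop(c,240,420,120,400,2.8,"pics/w12.png")
P=cloud(c);o,T=obs(); Q=(P-T[:3,3])@T[:3,:3]
m=(Q[...,0]<-.01)&(Q[...,0]>-.02)&(abs(Q[...,1])<.009)&(Q[...,2]>-.05)&(Q[...,2]<.05)
q=Q[m]; print(cv2.minAreaRect(q[:,1:].astype(np.float32)),np.median(q,0))
z=P[...,2]; xy=np.hypot(P[...,0]-.519,P[...,1]+.169)
m=(z>.04)&(z<.05)&(xy<.05)
print("stand",cv2.minAreaRect(P[m][:,:2].astype(np.float32)))
c=shot("scene"); crop(c,270,350,80,200,5,"pics/s12.png")
E
```

```text
F [ 0.2 -0.6 -1. ] Tq [ 0.011 -0.045  0.034] yaw -27.56 p [ 0.5189 -0.1686  0.2186] je6 0.0189 q6 -0.051 t 20.98
shift tool mm [-1.4  0.3  0.3] yaw -27.56
level deg [-0.    0.    0.12] q6 -0.05054977366884335 t 20.975
((0.0005013234913349152, -0.0005568824708461761), (0.07598530501127243, 0.01795484684407711), 87.11363220214844) [-0.01515234  0.00075575 -0.00770119]
stand ((0.5194128751754761, -0.1688762605190277), (0.06584864109754562, 0.06612756848335266), 62.352455139160156)
```

View pics/w12.png

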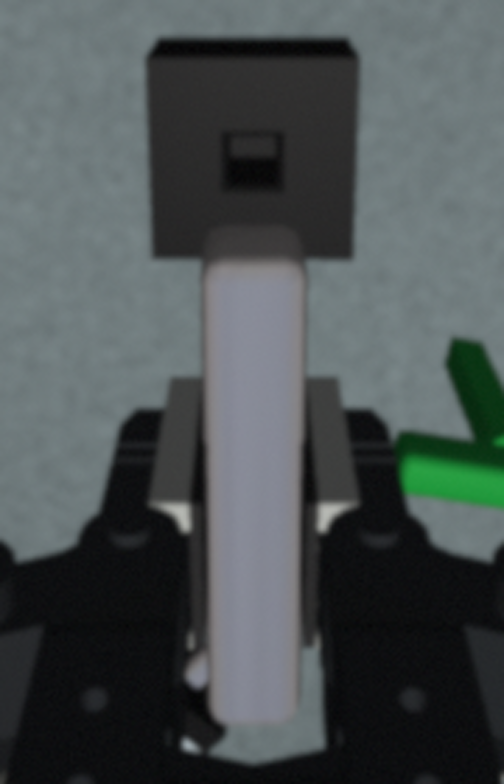

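View pics/s12.png

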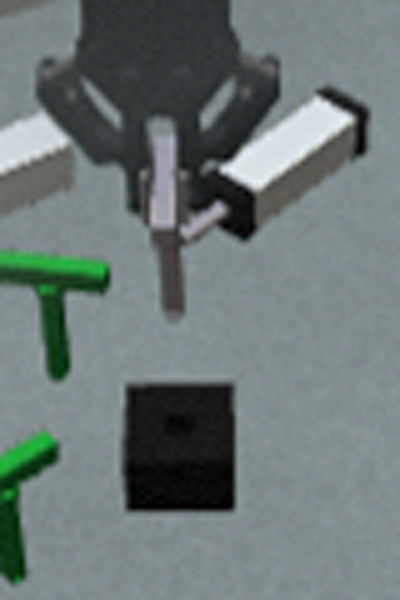

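Call:
{"fn": "drive_tool", "kwargs": {"increments": [[0.03, 0.0003, 0.0003, 0, 0, 0, -1], [0.03, 0, 0, 0, 0, 0, -1], [0.022, 0, 0, 0, 0, 0, -1], [0, 0, 0, 0, 0, 0, -1], [0, 0, 0, 0, 0, 0, -1]]}}

```text
time_s: 21.7
eef_pos: [0.5203, -0.1696, 0.1388]
eef_rot: [0.366, 0.605, 0.365, -0.605]
wrist_force: [-0.3, -0.0, -1.7]
opening: 0.155
```

Call:
{"fn": "drive_tool", "kwargs": {"increments": [[0.003, 0, 0, 0, 0, 0, -1], [0.003, 0, 0, 0, 0, 0, -1], [0.003, 0, 0, 0, 0, 0, -1], [0, 0, 0, 0, 0, 0, -1]]}}

```text
time_s: 22.2
eef_pos: [0.5195, -0.1692, 0.1285]
eef_rot: [-0.365, -0.605, -0.366, 0.605]
wrist_force: [-0.5, -0.2, -1.7]
opening: 0.15
```

```bash
python3 m.py; python3 - <<'E'
from h import *
plan(.519,-.1689,.0935)
c=shot("scene"); crop(c,270,350,80,200,5,"pics/s13.png")
E
```

```text
F [-0.5 -0.2 -1.7] Tq [-0.026  0.037  0.013] yaw -27.73 p [ 0.5195 -0.1692  0.1285] je6 -0.0007 q6 -0.048 t 22.20
shift tool mm [35.  -0.6 -0. ] yaw -27.73
level deg [ 0.   -0.    0.03] q6 -0.04812110062596163 t 22.2
```

View pics/s13.png

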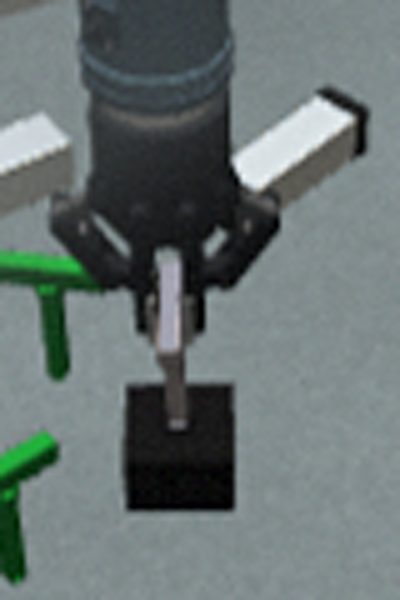

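Tip at the hole mouth (177,425 in the crop), lined up. Going down.

Call:
{"fn": "drive_tool", "kwargs": {"increments": [[0.004, -0.0005, 0, 0, 0, 0, -1], [0.004, 0, 0, 0, 0, 0, -1], [0, 0, 0, 0, 0, 0, -1]]}}

```text
time_s: 22.62
eef_pos: [0.5189, -0.1688, 0.1202]
eef_rot: [-0.365, -0.605, -0.366, 0.605]
wrist_force: [-0.4, -0.2, -2.7]
opening: 0.151
```

Call:
{"fn": "drive_tool", "kwargs": {"increments": [[0.005, 0, 0, 0, 0, 0, -1], [0.005, 0, 0, 0, 0, 0, -1], [0, 0, 0, 0, 0, 0, -1]]}}

```text
time_s: 23.0
eef_pos: [0.5188, -0.1688, 0.1101]
eef_rot: [-0.365, -0.605, -0.366, 0.605]
wrist_force: [0.5, -0.1, -2.0]
opening: 0.151
```

Call:
{"fn": "drive_tool", "kwargs": {"increments": [[0.005, 0, 0, 0, 0, 0, -1], [0.005, 0, 0, 0, 0, 0, -1], [0.003, 0, 0, 0, 0, 0, -1], [0, 0, 0, 0, 0, 0, -1]]}}

```text
time_s: 23.5
eef_pos: [0.519, -0.1689, 0.0974]
eef_rot: [-0.365, -0.605, -0.366, 0.605]
wrist_force: [-0.1, -0.4, -1.3]
opening: 0.15
```

Call:
{"fn": "drive_tool", "kwargs": {"increments": [[0.002, 0, 0, 0, 0, 0, -1], [0.001, 0, 0, 0, 0, 0, -1], [0, 0, 0, 0, 0, 0, -1]]}}

```text
time_s: 23.88
eef_pos: [0.5192, -0.169, 0.0947]
eef_rot: [-0.366, -0.605, -0.366, 0.605]
wrist_force: [-0.2, -0.1, -2.3]
opening: 0.151
```

```bash
python3 m.py
```

```text
F [-0.2 -0.1 -2.3] Tq [-0.006  0.033 -0.004] yaw -27.73 p [ 0.5192 -0.169   0.0947] je6 0.0000 q6 -0.048 t 23.88
```

Call:
{"fn": "drive_tool", "kwargs": {"increments": [[0.001, 0, 0, 0, 0, 0, -1], [0, 0, 0, 0, 0, 0, -0.7], [0, 0, 0, 0, 0, 0, -0.4], [0, 0, 0, 0, 0, 0, -0.2], [0, 0, 0, 0, 0, 0, 0], [0, 0, 0, 0, 0, 0, 0]]}}

```text
time_s: 24.62
eef_pos: [0.5193, -0.1691, 0.0939]
eef_rot: [0.366, 0.605, 0.366, -0.605]
wrist_force: [-0.4, -0.8, 0.2]
opening: 0.505
```

```bash
python3 m.py; python3 - <<'E'
from h import *
c=shot("wrist"); cv2.imwrite("pics/w14.png",c["img"][:,:,::-1])
E
```

```text
F [-0.4 -0.8  0.2] Tq [ 0.001  0.006 -0.023] yaw -27.73 p [ 0.5193 -0.1691  0.0939] je6 0.0000 q6 -0.048 t 24.62
```

View pics/w14.png

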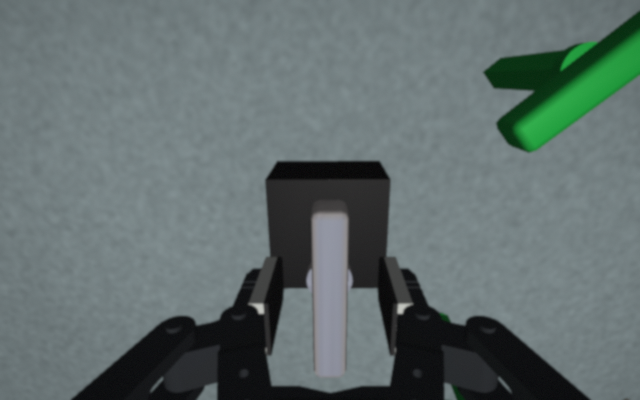

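Key released and upright (bar at 331, 212–375, pads clear each side). Withdraw straight up.

Call:
{"fn": "drive_tool", "kwargs": {"increments": [[0, 0, 0, 0, 0, 0, 0.3], [-0.02, 0, 0, 0, 0, 0, 0.3], [-0.04, 0, 0, 0, 0, 0, 0.3], [-0.05, 0, 0, 0, 0, 0, 0.3], [-0.04, 0, 0, 0, 0, 0, 0.3], [0, 0, 0, 0, 0, 0, 0.3], [0, 0, 0, 0, 0, 0, 0.3]]}}

```text
time_s: 25.55
eef_pos: [0.5189, -0.1688, 0.2432]
eef_rot: [-0.365, -0.605, -0.366, 0.605]
wrist_force: [0.2, -0.8, 0.0]
opening: 0.651
```

```bash
python3 m.py; python3 - <<'E'
from h import *
c=shot("wrist"); crop(c,180,460,60,260,2.8,"pics/w15.png")
P=cloud(c);z=P[...,2]; xy=np.hypot(P[...,0]-.519,P[...,1]+.169)
m=(z>.095)&(z<.115)&(xy<.06); p=P[m]
print("handle",cv2.minAreaRect(p[:,:2].astype(np.float32)),np.median(p[:,2]))
A=np.c_[p[:,:2]-p[:,:2].mean(0),np.ones(len(p))]; print("tilt",np.linalg.lstsq(A,p[:,2],rcond=None)[0])
c=shot("scene"); crop(c,220,460,80,300,3,"pics/s15.png")
E
```

```text
F [ 0.2 -0.8  0. ] Tq [ 0.03  -0.004 -0.   ] yaw -27.74 p [ 0.5189 -0.1688  0.2432] je6 0.0000 q6 -0.048 t 25.55
handle ((0.5192631483078003, -0.16882148385047913), (0.07546646893024445, 0.013814426958560944), 62.49279022216797) 0.10848681125943305
tilt [-0.00964954 -0.01346557  0.10822914]
```

View pics/w15.png

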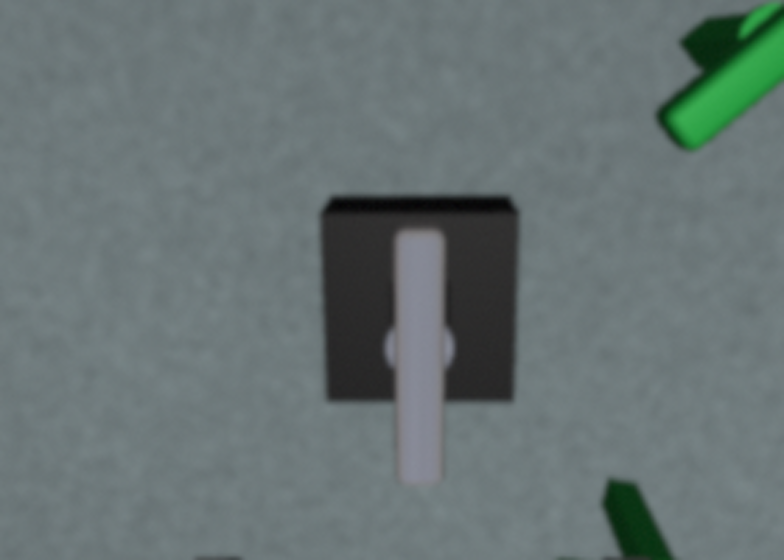

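View pics/s15.png

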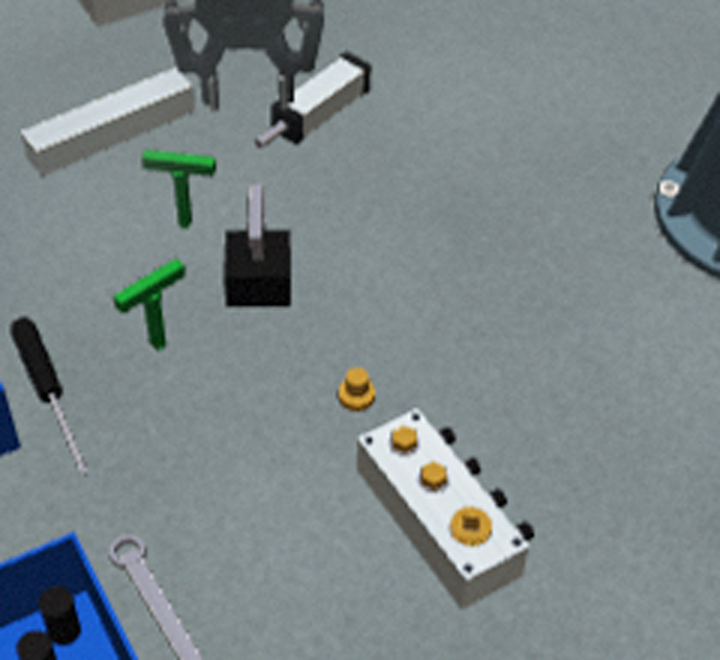

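```bash
python3 -c "
from bench import hand_in; print(hand_in())"
```

```text
the job is handed in; nothing more can be done
None
```

I tightened the plug an estimated 16–17° past snug, put the key back in its stand and handed the job in at about 25.6 s. `hand_in()` gives no verdict, so I don't know the judged result.

- **Seating:** I felt the key touch the socket floor at about 11 N (limit 30 N), then backed it off 1.5 mm to unload it before turning.
- **Tightening:** I turned the plug clockwise for about 70° at the handle before the torque jumped to about 0.28 N m. I then bit further until it held at about 0.42 N m. That torque works out to 16° of bite, and the handle angle gave 17°; the allowed range is 6–30°. I could not see the plug's drawdown directly, so the bite rests on those two figures. I then turned the handle back until the torque fell to about 0.02 N m; it did not read negative, so I don't think the plug was loosened.
- **Key in stand:** After release, the bar's top reads the same height as at the start, and the key is centred in the hole to under 1 mm. It leans about 0.02 rad.
- **Surroundings:** The gripper is clear above the key with no contact force. In the last scene view, the fitting, profile, cylinder, screwdriver and green keys look unmoved by eye. The wrench is partly in that view, and the spacer and parts bin were outside it. The arm never went near the spacer or bin.

Single torque readings scattered by about 0.04 N m, and one showed 0.379 where I expected 0.42. Averaging eight readings with the arm still gave 0.42–0.43.

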